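# Swing the brew lamp over the dripper and hold it out

## Robot

A 6-joint arm with a two-finger parallel gripper is mounted at the origin on the work surface. World frame = base frame: x ahead of the robot, y to its left, z up, the work surface at z = 0. Lengths are in m, angles in rad, forces in N, time in s.
With the tool pointing down it reaches from about 0.425 to 0.925 m from the base axis. Payload 12.5 kg.
Tool frame: the origin (TCP) lies between the finger pads; the fingertips stand 19 mm ahead of it and the grasp point (between the pads) is the TCP; z points along the fingers, y is the direction in which the jaws open and shut (so a half turn about z gives the same grasp; the last joint's range is limited). The gripper opens to 85 mm and grips with 20 to 120 N. Pads are 22 mm wide; open, the fingers measure 114 mm over their backs; the gripper's body (76 mm by 85 mm) begins 54 mm behind the grasp point. The pads swing forward as they close: fully open they stand 13 mm farther back than shut.
Start: joints at [1.199, 0.491, 1.559, -0, 1.092, -0.106], TCP at [0.164, 0.603, 0.25] pointing down, gripper open.
Joint ranges: [-3.1, 3.1], [-0.84, 2.19], [0.05, 2.79], [-1.13, 4.28], [0.06, 2.93], [-2.69, 2.69]. Speed limits (rad/s): [2.22, 2.22, 2.79, 3.14, 3.14, 3.14].

## Interface

Orientations are given as a unit quaternion [x, y, z, w].
In Python, from cell import robot gives the robot as it stands. Calls block until the motion is done:
- robot.goto(position, orientation): joint-space move of the TCP to a pose.
- robot.move_l(position, velocity=0.15, rotation=None, stop_force=None): straight line of the TCP; rotation=None keeps the orientation; velocity is the mean speed in m/s. With stop_force (N) it stops when the force on the tool has changed by that much, and returns True; else False.
- robot.movej(angles): joint-space move.
- robot.gripper_open() and robot.clamp(squeeze=None): open the fingers fully, or close them until they stop; squeeze is the grip in N (None keeps the last).
- robot.hold(seconds).
- robot.ik(position, orientation): joint angles nearest the present ones, or None.
- robot.get_state(): the state.
- robot.read_camera(name): name is "side" or "top"; returns the picture (420x560x3 uint8, red, green, blue); there is no depth.
- robot.camera_info(name): a dict with "fx", "fy", "cx", "cy" (pixels), "rvec" (rotation vector, rad) and "tvec" (3), from world to camera coordinates, as OpenCV has them. Camera axes: x right, y down, z forward; pixel columns grow to the right and rows downward; lengths in m; the calibration is good to about 2 mm. A picture is of the moment at which its call begins. camera_info takes no time and is no camera call.
A pose or a line that the arm cannot do raises robot.PlanningError and nothing moves.
- robot.sign_off(): hands the job in, once; it reports no verdict.
The state is a dict: "time": time; "q": joint angles; "dq": joint speeds; "joint_efforts": joint torques, N m; "tcp_pos": TCP position; "eef_rot": TCP orientation; "contact_force": force on the tool from outside, world axes, zero at the start; "moment": the same for the moment, N m; "opening": finger opening in m.
Only numpy, scipy, OpenCV 4.12 (cv2) and the standard library are available. Lean on these libraries where they do the work, as an engineer would, in place of code of your own. Each camera call takes 0.05 s, during which the arm holds its last target.

## Task

Swing the stiff arm of the little lamp, still at its short length, round until it points at the dripper standing on the mug. Then squeeze in the button on the side of its handle and draw the arm out past the first stop to the second, its full length, so that the shade hangs over the dripper. Finish still holding the handle there with the button squeezed in, and leave everything on the tray where it stands.

Things in the scene. Friction and masses are not known exactly. Their poses are not given: they have to be found in the camera images.
- lamp_arm (a point): On the arm's centre line, 230 mm above the sideboard and 100 mm along the frame's -x from the vertical pivot axis, which is that of a 20 mm post on a fixed round foot beyond the tray. The frame turns with the arm: the arm runs level along its -x axis, z is up. A dark sleeve 22 mm thick reaches 190 mm from the axis; out of it slides a metal tube 14 mm thick that carries shade and handle.
- lamp_handle (a point): Centre of the wooden handle on the arm's outer end, on its centre line, 260 mm above the sideboard: an upright block 60 mm long (x, along the arm), 34 mm wide (y), 50 mm tall (25 mm up and down), free above and at both sides. Frame as lamp_arm's. 250 mm from the pivot axis when short, 370 mm at the second stop. Pinching it from above across y squeezes the button.
- lamp_button (a point): Middle of the outer face of the button, a steel plate 34 mm (x) by 32 mm (z) centred on the handle's +y side and standing 9 mm proud of it. Handle and button together measure 43 mm across, 36 mm with the button fully in.
- lamp_shade (a point): Centre of the underside of the shade, a dark disc 90 mm wide and 32 mm tall hanging straight below the handle. The point is 190 mm above the sideboard, the shade's rim 190 to 196 mm; its top slopes up to the tube at 220 mm. The whole arm swings level about the post's axis, stiffly (0.8 N m of friction, about 3 N at the handle), and stays where it is left.
- boom (a joint): How far the arm is drawn out, m: 0 short, 0.06 first stop, 0.12 second stop (full length, end of travel). A latch holds it at each stop, with about 1.5 mm of play, unless the button is in. While the button is in, a light spring of 3 to 4 N (and about 1 N of friction) draws the arm back to short. Two black rings on the tube reach the sleeve's mouth at the first and at the second stop.
- button (a joint): How far the handle's button is in, m: 0 out, 0.007 fully in; it takes 3 N to start and 6.5 N to push fully in. The latch is free above about 0.006.
- dripper: Stainless cone dripper, mouth 112 mm wide, 70 mm tall, on a 100 mm round flange, with a small loop handle reaching 78 mm from its axis. Origin: centre of its underside, which rests on the mug's rim 93 mm above the sideboard; its top is 163 mm above the sideboard. It stands at the left or the right of the tray, 360 to 380 mm from the lamp's pivot axis. Loose.
- mug: Clay mug under the dripper, 84 mm wide, 85 mm tall, handle at its +y side. Origin: centre of its underside, on the tray. Loose.
- carafe: Frosted glass carafe, 116 mm wide, waisted, with a wooden collar, 130 mm tall, on the other side of the tray. Origin: centre of its underside. Loose, leave alone.
- grinder: Hand grinder, upright cylinder 56 mm wide, with a lever folded down its side, 136 mm tall, near the middle of the tray's robot side. Origin: centre of its underside. Loose, leave alone.
There are look-alikes about, which are no part of the job. What is shaped like the dripper but purple is not meant. Leave any yellow look-alike of the mug alone.

How it is judged:
On the way, in this order (a step that is already met when the one before it is completed fails the run):
1. the arm, still short, points at the dripper (y of dripper in the frame of lamp_arm between -0.03 and 0.03 m and value of joint boom below 0.02 m), for 0.2 s.
2. the arm is drawn out to the second stop (value of joint boom above 0.113 m), for 0.2 s.
At the end, for the whole second after the job is handed in: The arm is out to within 7 mm of its second stop, the shade's centre is within 35 mm of the dripper's axis seen from above, and the fingers still hold the handle with its button more than 4 mm in; the dripper stands upright on its mug (value of joint boom above 0.113 m and value of joint button above 0.004 m and contact force between the fingers and boom above 1 N and horizontal distance between lamp_shade and dripper below 0.035 m and angle between dripper's own z axis and vertical below 0.1 rad and z of dripper in the frame of mug above 0.08 m); the arm keeps its last pose, push and grip.
It fails at once if the dripper is pushed more than 20 mm or tipped (distance of dripper from where it was at the start of the episode above 0.02 m or angle between dripper's own z axis and vertical above 0.25 rad).
It fails at once if the mug is pushed more than 20 mm or tipped (distance of mug from where it was at the start of the episode above 0.02 m or angle between mug's own z axis and vertical above 0.25 rad).
It fails at once if the carafe is pushed more than 20 mm or tipped (distance of carafe from where it was at the start of the episode above 0.02 m or angle between carafe's own z axis and vertical above 0.25 rad).
It fails at once if the grinder is pushed more than 20 mm or tipped (distance of grinder from where it was at the start of the episode above 0.02 m or angle between grinder's own z axis and vertical above 0.25 rad).
It also fails if it takes over 35 s, if anything falls off the work surface, if the arm or the gripper's body presses on something with over 40 N, if the wrist force passes 120 N, or if a joint passes its speed limit or range.

## Working session

There is one attempt and no reset: what is moved stays moved. The work goes in short steps, each a Python script; the robot and the scene stay as the last script left them, time stands still between calls to the robot, and variables do not carry over. Pictures are saved under pics/ and viewed, and the job is handed in when it is done.

```bash
mkdir -p pics; python3 - <<'E'
from cell import robot
import cv2
for n in("side","top"):
    cv2.imwrite(f"pics/{n}0.png",robot.read_camera(n)[:,:,::-1]); print(n,robot.camera_info(n))
print(robot.get_state())
E
ls
```

```text
side {'fx': 421.9649226539158, 'fy': 421.9649226539158, 'cx': 281.5801198416494, 'cy': 203.62732507782917, 'rvec': array([ 2.21481111, -0.24608226,  0.10891245]), 'tvec': array([-0.48791958,  0.26034119,  1.04427198])}
top {'fx': 409.48630331652663, 'fy': 409.48630331652663, 'cx': 276.76321408533465, 'cy': 205.26344298356233, 'rvec': array([ 2.18097973, -2.17176856,  0.05163091]), 'tvec': array([0.10386553, 0.4988479 , 1.36601205])}
{'time': 0.1, 'q': array([ 1.19938236e+00,  4.91471701e-01,  1.55939626e+00, -2.68963430e-06,
        1.09169352e+00, -1.05615691e-01]), 'dq': array([ 1.57144693e-03, -1.93187293e-03, -2.03928427e-03, -7.85048892e-05,
       -6.89307316e-04, -8.94023286e-04]), 'joint_efforts': array([ 2.83395988e-03, -6.19447589e+01, -2.62026983e+01, -5.70416546e-05,
        3.02272667e-03,  2.69220789e-05]), 'tcp_pos': array([0.16409602, 0.60288365, 0.24980063]), 'eef_rot': array([ 1.32507636e-01,  9.91181866e-01, -4.70978132e-04, -1.13287247e-04]), 'contact_force': array([-0.0614411 ,  0.30567502,  1.19921154]), 'moment': array([0.01428109, 0.06123413, 0.00614929]), 'opening': 0.08539568433525142}
pics
```

View pics/side0.png

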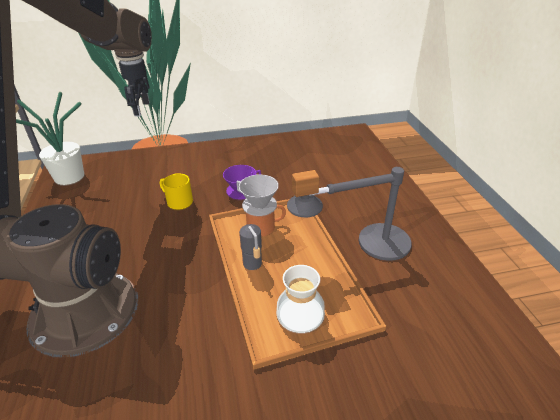

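View pics/top0.png

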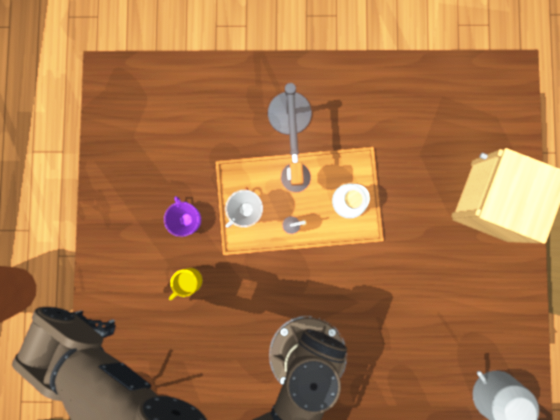

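Dripper candidates are the grey cone on the clay mug at the tray's left (side 259,190; top 245,208), the purple look-alike off the tray (side 240,180; top 182,219) and the white-collared carafe (side 301,285; top 351,200). I choose the grey cone on the clay mug. The lamp handle is the orange block at side 306,184 and top 296,173. Next I check both in close crops.

```bash
python3 - <<'E'
import cv2
s=cv2.imread("pics/side0.png");t=cv2.imread("pics/top0.png")
cv2.imwrite("pics/s_c.png",cv2.resize(s[140:270,215:425],None,fx=3.8,fy=3.8,interpolation=cv2.INTER_CUBIC))
cv2.imwrite("pics/t_c.png",cv2.resize(t[75:255,200:400],None,fx=3.3,fy=3.3,interpolation=cv2.INTER_CUBIC)) if 0 else cv2.imwrite("pics/t_c.png",cv2.resize(t[70:250,200:400],None,fx=3.3,fy=3.3,interpolation=cv2.INTER_CUBIC))
E
```

```text
(no output)
```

View pics/s_c.png

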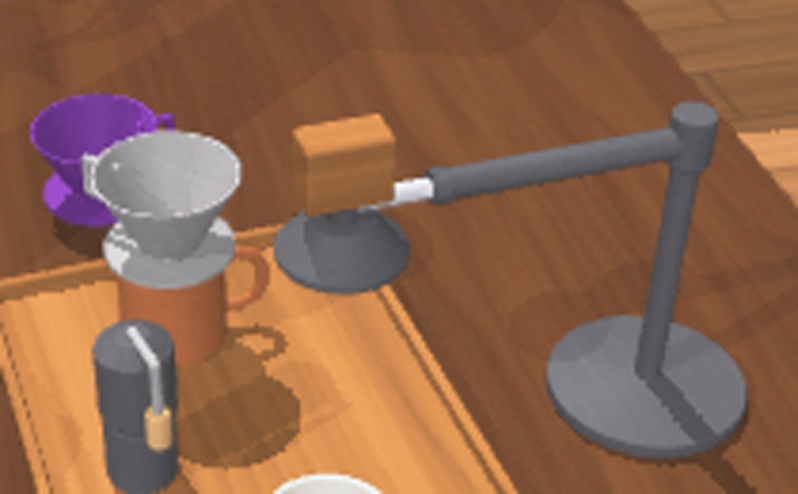

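View pics/t_c.png

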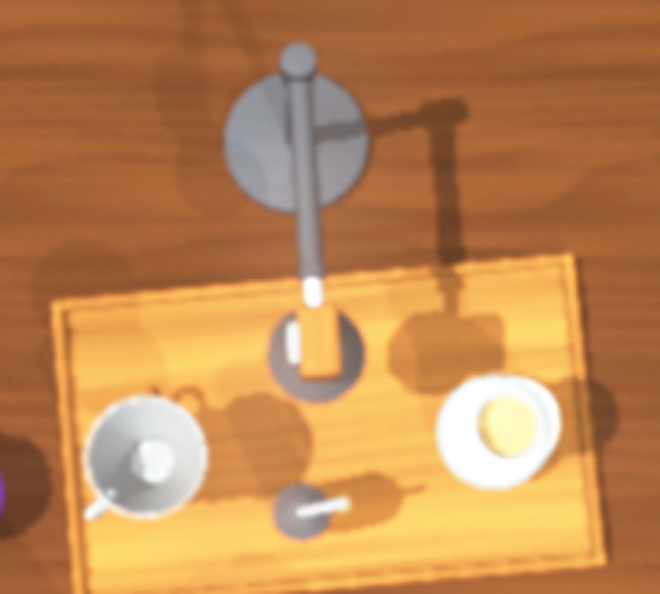

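```bash
cat > h.py <<'E'
import numpy as np, cv2
from cell import robot
def ray(n,px,z):
    c=robot.camera_info(n);R=cv2.Rodrigues(c["rvec"])[0]
    o=-R.T@c["tvec"];d=R.T@np.array([(px[0]-c["cx"])/c["fx"],(px[1]-c["cy"])/c["fy"],1])
    return o+d*(z-o[2])/d[2]
def proj(n,P):
    c=robot.camera_info(n);K=np.array([[c["fx"],0,c["cx"]],[0,c["fy"],c["cy"]],[0,0,1]])
    return cv2.projectPoints(np.float64(P).reshape(-1,3),c["rvec"],c["tvec"],K,None)[0].reshape(-1,2)
E
python3 - <<'E'
from h import *
T=lambda u,v:(200+u/3.3,70+v/3.3)
S=lambda u,v:(215+u/3.8,140+v/3.8)
np.set_printoptions(precision=4,suppress=True)
print("foot",ray("top",T(297,141),.01),ray("side",S(647,383),.01))
print("posttop",ray("top",T(298,62),.25),ray("side",S(695,118),.25))
print("drip",ray("top",T(146,457),.163),ray("side",S(167,178),.163))
print("handle top",ray("top",T(320,343),.285),ray("side",S(343,135),.285))
print("shade",ray("top",T(316,353),.192))
print("grinder",ray("top",T(302,511),.136)); print("carafe",ray("top",T(505,427),.13))
E
```

```text
foot [0.8193 0.062  0.01  ] [0.8177 0.0546 0.01  ]
posttop [0.8173 0.0639 0.25  ] [0.8154 0.054  0.25  ]
drip [0.4784 0.2014 0.163 ] [0.4783 0.188  0.163 ]
handle top [0.5663 0.0454 0.285 ] [0.5676 0.0374 0.285 ]
shade [0.5708 0.0464 0.192 ]
grinder [0.43   0.0577 0.136 ]
carafe [ 0.5098 -0.1326  0.13  ]
```

```bash
python3 - <<'E'
from h import *
a=np.linspace(0,2*np.pi,40)
for n in("side","top"):
    im=cv2.imread(f"pics/{n}0.png")
    k=4
    big=cv2.resize(im,None,fx=k,fy=k,interpolation=cv2.INTER_CUBIC)
    def circ(x,y,z,r,c):
        p=proj(n,np.c_[x+r*np.cos(a),y+r*np.sin(a),0*a+z]); cv2.polylines(big,[np.int32((p+.5)*k)],True,c,1)
    for y,c in((.063,(0,255,0)),(.055,(255,255,0))):
        circ(.818,y,.01,.068,c)
    for y,c in((.201,(0,255,0)),(.188,(255,255,0))):
        circ(.478,y,.163,.056,c)
    circ(0,0,0,.1,(0,0,255))
    circ(*robot.get_state()["tcp_pos"],.02,(0,0,255))
    if n=="side":
        cv2.imwrite("pics/ov_s.png",big[140*k:270*k,225*k:425*k]); cv2.imwrite("pics/ov_sb.png",cv2.resize(big[0:380*k,0:180*k],None,fx=.38,fy=.38,interpolation=cv2.INTER_AREA))
    else:
        cv2.imwrite("pics/ov_t.png",big[80*k:230*k,200*k:380*k]); cv2.imwrite("pics/ov_tb.png",big[300*k:420*k,230*k:400*k])
E
```

```text
(no output)
```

View pics/ov_s.png

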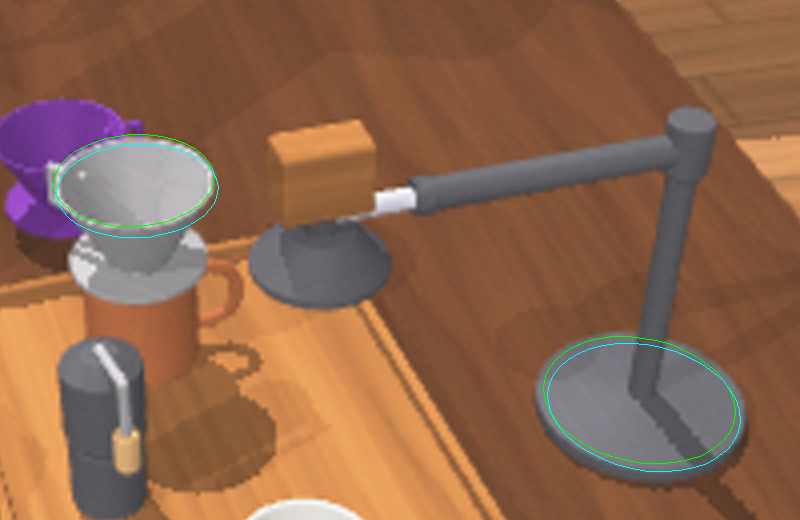

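View pics/ov_sb.png

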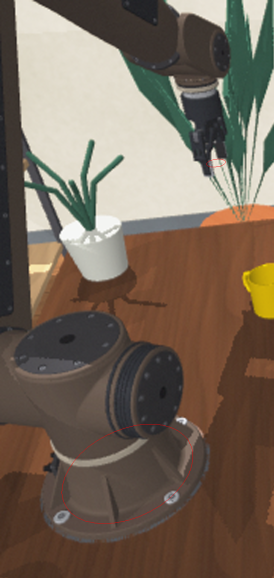

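View pics/ov_t.png

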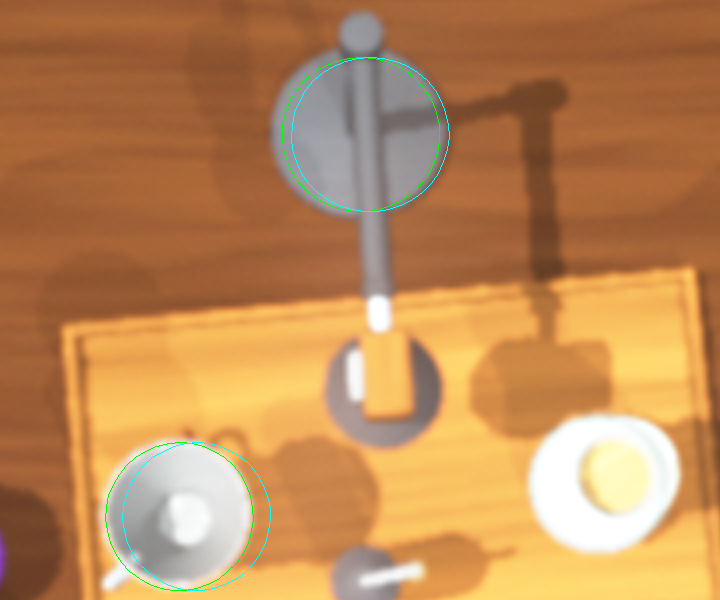

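View pics/ov_tb.png

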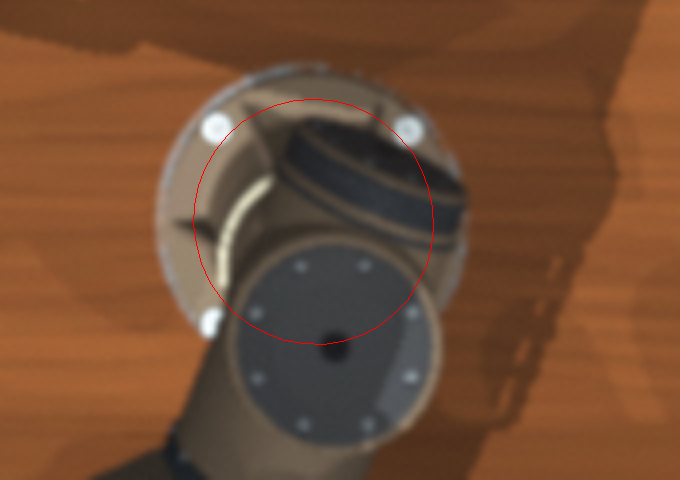

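Both crops agree on the choice: a grey cone on the clay mug, and the handle with its button on the +y side. Overlaying circles of known size favours the top camera values, which give these estimates:
- Pivot: (0.818, 0.063)
- Dripper: (0.478, 0.199), 0.366 m from the pivot
- Arm: swung about -4° now, target about +21.8°

I'm going above the handle first.

```bash
cat >> h.py <<'E'
PIV=np.array([.818,.063]); DR=np.array([.478,.199])
def quat(a): return [np.sin(a/2),np.cos(a/2),0,0]
def pose(a,r,off=0.):
    u=np.array([-np.cos(a),np.sin(a)]); y=np.array([np.sin(a),np.cos(a)])
    return PIV+r*u+off*y
A0=np.arctan2(.0454-.063,.818-.5663); A1=np.arctan2(.199-.063,.818-.478)
E
python3 - <<'E'
from h import *
p=robot.get_state()["tcp_pos"]; 
robot.goto([*pose(A0,.25,.003),.39],quat(A0))
s=robot.get_state();print(np.degrees([A0,A1]),s["time"],s["tcp_pos"],s["q"])
for n in("side","top"): cv2.imwrite(f"pics/{n}1.png",robot.read_camera(n)[:,:,::-1])
s=cv2.imread("pics/side1.png")[80:230,200:420]; t=cv2.imread("pics/top1.png")[70:250,200:400]
cv2.imwrite("pics/c1.png",cv2.resize(s,None,fx=3.5,fy=3.5)); cv2.imwrite("pics/c1t.png",cv2.resize(t,None,fx=3,fy=3))
E
```

```text
[-3.99986894 21.80140949] 2.5833 [0.56832867 0.04919369 0.38983813] [-2.94671676e-02  3.02322495e-01  1.48616554e+00  7.34824107e-05
  1.35340707e+00 -1.67082698e+00]
```

View pics/c1.png

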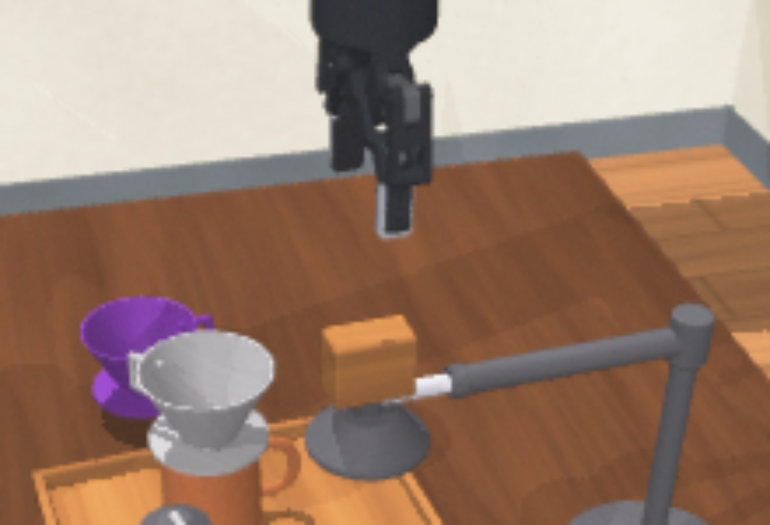

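View pics/c1t.png

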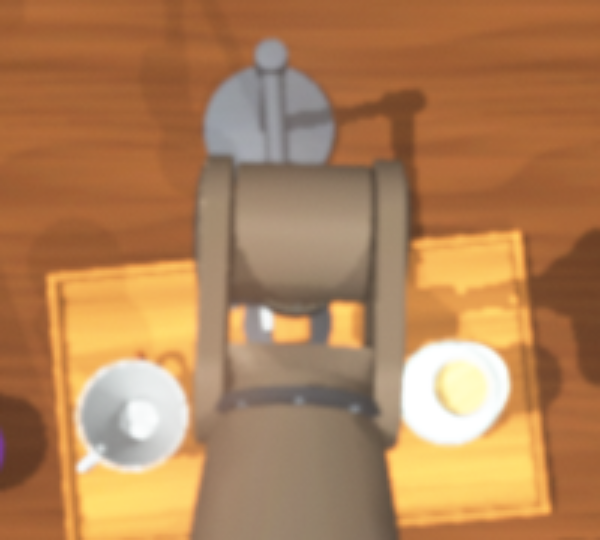

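The gripper is above the handle, with one finger on the near side and one on the far side (crop 395,210 over the block at 370,360), so I can go down.

```bash
python3 - <<'E'
from h import *
print(robot.move_l([*pose(A0,.25,.003),.264],.08,stop_force=8))
s=robot.get_state();print(s["time"],s["tcp_pos"],s["contact_force"])
robot.clamp(40)
s=robot.get_state();print(s["time"],s["tcp_pos"],s["contact_force"],s["moment"],s["opening"])
cv2.imwrite("pics/side2.png",cv2.resize(robot.read_camera("side")[80:230,200:420,::-1],None,fx=3.5,fy=3.5))
E
```

```text
False
4.4083 [0.56853583 0.04854847 0.26440883] [-0.2726211  -0.24984278 -0.26967536]
4.9167 [0.56848282 0.04854005 0.26467007] [-1.76718706 -0.44038503  6.21890301] [ 0.41517172  0.32614324 -0.1422433 ] 0.035094912946461256
```

View pics/side2.png

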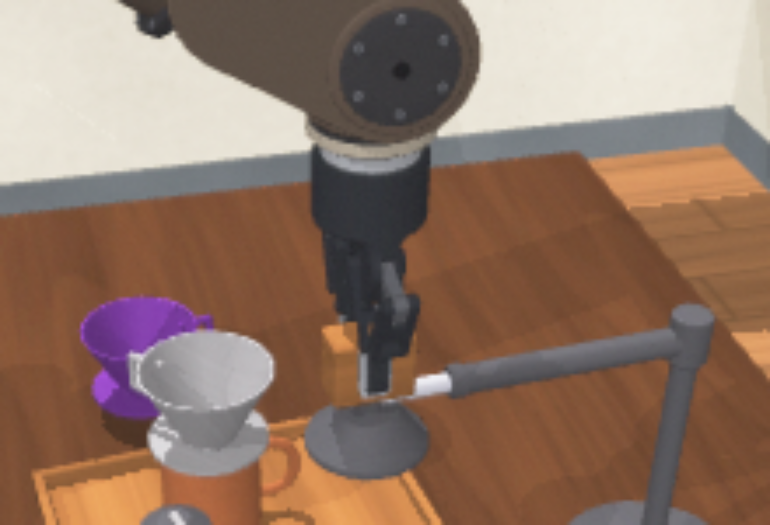

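The opening is 35 mm, so the button is fully in and the handle is centred in the fingers. Next I swing along the arc.

```bash
python3 - <<'E'
from h import *
for k in np.linspace(0,1,6)[1:]:
    a=A0+k*(A1-A0)
    robot.move_l([*pose(a,.25+.003*k,.001+.002*(1-k)),.264],.06,rotation=quat(a))
    s=robot.get_state();print(s["time"],s["tcp_pos"],s["contact_force"],s["moment"][2],s["opening"])
robot.hold(.4)
for n in("side","top"): cv2.imwrite(f"pics/{n}3.png",robot.read_camera(n)[:,:,::-1])
s=cv2.imread("pics/side3.png")[80:260,200:420]; t=cv2.imread("pics/top3.png")[70:250,200:400]
cv2.imwrite("pics/c3.png",cv2.resize(s,None,fx=3.3,fy=3.3)); cv2.imwrite("pics/c3t.png",cv2.resize(t,None,fx=3,fy=3))
E
```

```text
5.4833 [0.56798729 0.07098724 0.26464083] [1.22649131 1.93565926 5.51480434] -0.1568875480448369 0.03500485345216393
6.0 [0.56926078 0.0931883  0.26466673] [4.30087362 3.01403377 5.69765053] 0.11981399663238997 0.035652044384676486
6.5167 [0.57238103 0.11528513 0.26464848] [4.07982195 3.05952002 5.68696536] 0.28455918022844207 0.03543329157238053
7.0417 [0.57747013 0.13707274 0.26467393] [4.65595023 3.49019178 5.14154365] 0.49503012320893347 0.03490186586047819
7.5667 [0.58444032 0.1583819  0.26468261] [5.05483253 4.47869092 5.35265015] 0.6900298700897333 0.03538622774719078
```

View pics/c3.png

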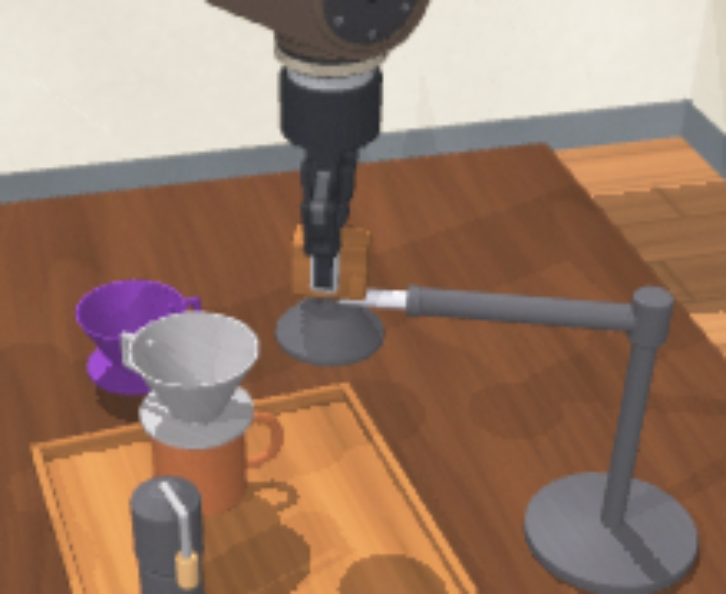

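View pics/c3t.png

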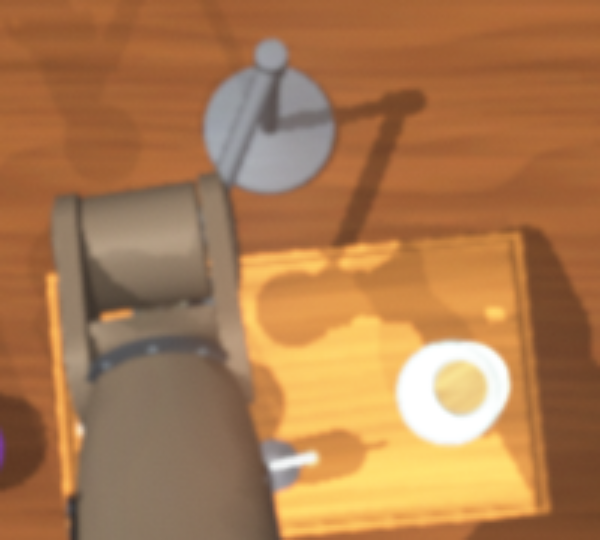

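```bash
python3 - <<'E'
from h import *
T=lambda u,v:(200+u/3,70+v/3)
a=ray("top",T(271,57),.24)[:2];b=ray("top",T(226,178),.235)[:2]
d=a-b;print(a,b,np.degrees(np.arctan2(-d[1],d[0])),np.degrees(A1))
S=lambda u,v:(200+u/3.3,80+v/3.3)
print("shade rim centre side",ray("side",S(330,330),.193),"expect",robot.get_state()["tcp_pos"])
print("post",ray("side",S(652,302),.25))
E
```

```text
[0.82030836 0.06368759] [0.70320668 0.10658878] 20.12073375499665 21.801409486351815
shade rim centre side [0.58597017 0.15215916 0.193     ] expect [0.58440636 0.1582803  0.26469201]
post [0.81375103 0.05217032 0.25      ]
```

The arm points at the dripper (about 20–22°, aim 21.8°) and is still short. I draw it out now.

```bash
python3 - <<'E'
from h import *
def pr(x=""):
    s=robot.get_state();d=s["tcp_pos"][:2]-PIV;print(x,s["time"],s["tcp_pos"],"r",np.hypot(*d),s["contact_force"],s["opening"])
pr()
print(robot.move_l([*pose(A1,.36,.001),.264],.06,stop_force=25)); pr()
print(robot.move_l([*pose(A1,.380,.001),.264],.02,stop_force=10)); pr()
robot.hold(.3); pr()
for n in("side","top"): cv2.imwrite(f"pics/{n}4.png",robot.read_camera(n)[:,:,::-1])
s=cv2.imread("pics/side4.png")[80:260,200:420]; t=cv2.imread("pics/top4.png")[70:250,200:400]
cv2.imwrite("pics/c4.png",cv2.resize(s,None,fx=3.3,fy=3.3)); cv2.imwrite("pics/c4t.png",cv2.resize(t,None,fx=3,fy=3))
E
```

```text
8.0667 [0.58440636 0.1582803  0.26469201] r 0.2522782692154565 [5.63619547 4.13246427 4.03552951] 0.0348198355199667
False
 10.0 [0.48443367 0.19761503 0.26439804] r 0.3597050195044277 [4.07250919 0.13849405 6.62461558] 0.03572746347241858
True
 10.6583 [0.47427268 0.20191437 0.26460492] r 0.3707366580956859 [ 4.04122593 -1.7708845   2.19274205] 0.03537243568045553
 10.9583 [0.47432262 0.20194774 0.26459367] r 0.37070286469550995 [ 3.01452767 -2.99069197  1.13587177] 0.035352006332461966
```

View pics/c4.png

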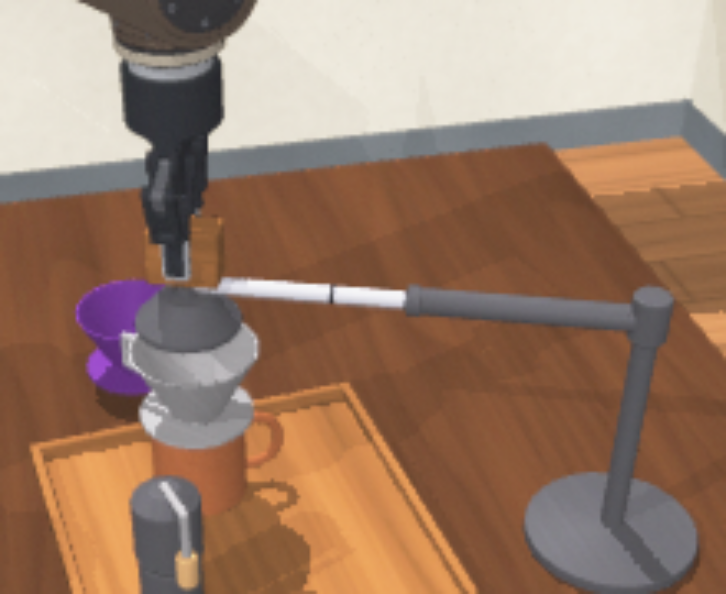

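View pics/c4t.png

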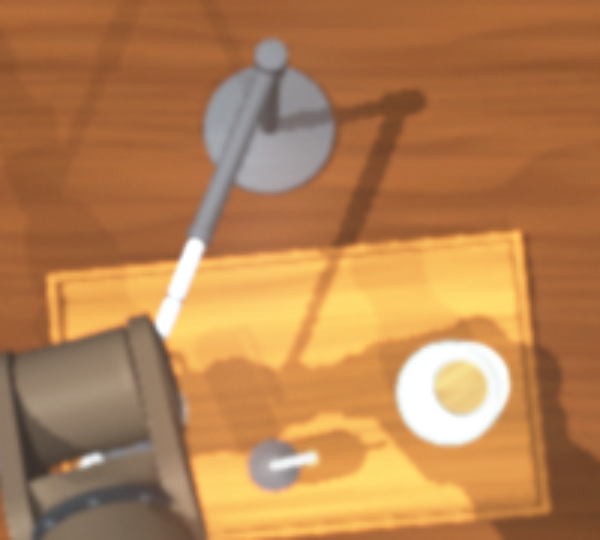

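One black ring shows on the tube at (330,293), but I don't see the second at the mouth (408,300). I'll measure the tube in an enlarged crop.

```bash
python3 - <<'E'
import cv2
s=cv2.imread("pics/side4.png")[155:185,255:345]
cv2.imwrite("pics/c5.png",cv2.resize(s,None,fx=8.8,fy=8.8,interpolation=cv2.INTER_CUBIC))
from h import *
S=lambda u,v:(255+u/8.8-.44,155+v/8.8-.44)
# predicted pixels of centre-line points at r
for r in (.19,.25,.31,.32,.34): 
    q=proj("side",[*pose(A1,r),.23])[0]; print(r,(q-[255,155]+.5)*8.8)
E
```

```text
0.19 [597.7769018 132.6210845]
0.25 [399.23740406 116.44704721]
0.31 [203.53382006 100.50403787]
0.32 [171.18800852  97.86898354]
0.34 [106.72657523  92.61762732]
```

View pics/c5.png

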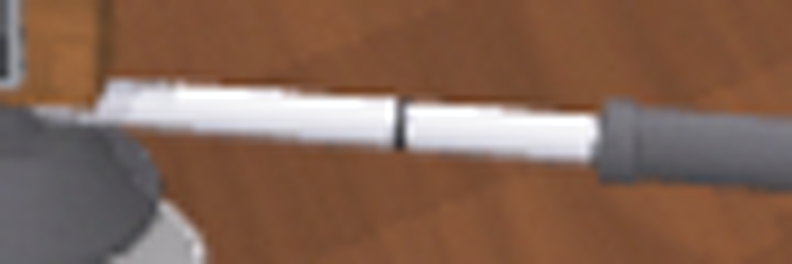

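The first ring is 60 mm out from the mouth (x=400 vs 598, predicted 399 and 598), so the boom is at about 0.12. I pull slightly more to confirm the end stop and keep some preload.

```bash
python3 - <<'E'
from h import *
def pr(x=""):
    s=robot.get_state();d=s["tcp_pos"][:2]-PIV;f=s["contact_force"];u=np.array([-np.cos(A1),np.sin(A1)]);print(x,s["time"],s["tcp_pos"],"r",np.hypot(*d),"Fu",f[:2]@u,f,s["opening"])
pr()
print(robot.move_l([*pose(A1,.374,.001),.264],.01,stop_force=15)); pr()
robot.hold(1.0); pr()
for n in("side","top"): cv2.imwrite(f"pics/{n}6.png",robot.read_camera(n)[:,:,::-1])
s=cv2.imread("pics/side6.png")
cv2.imwrite("pics/c6.png",cv2.resize(s[155:185,255:345],None,fx=8.8,fy=8.8,interpolation=cv2.INTER_CUBIC))
cv2.imwrite("pics/c6b.png",cv2.resize(s[130:250,200:340],None,fx=5,fy=5,interpolation=cv2.INTER_CUBIC))
E
```

```text
11.0583 [0.47434736 0.2019999  0.26461085] r 0.37069948255720153 Fu -3.708786870903702 [ 2.92837125 -2.66528615  1.49759435] 0.035041898696758764
True
 11.3583 [0.47422255 0.2021227  0.26456858] r 0.3708612462725808 Fu -3.318341779979122 [ 2.8862151  -1.71937093  0.86829851] 0.03543001995141609
 12.3583 [0.47434327 0.20207311 0.26459423] r 0.3707307380884559 Fu -3.445651829612053 [ 2.83259194 -2.19622162  1.76751138] 0.03524996754150247
```

View pics/c6.png

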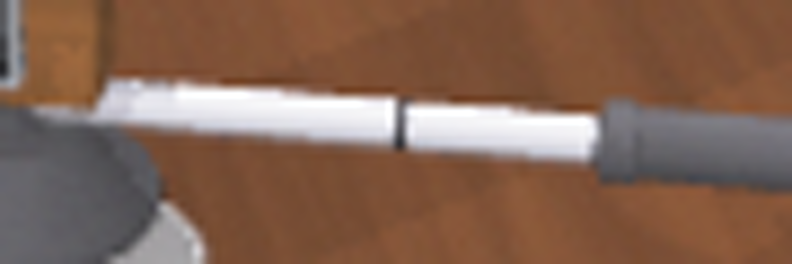

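View pics/c6b.png

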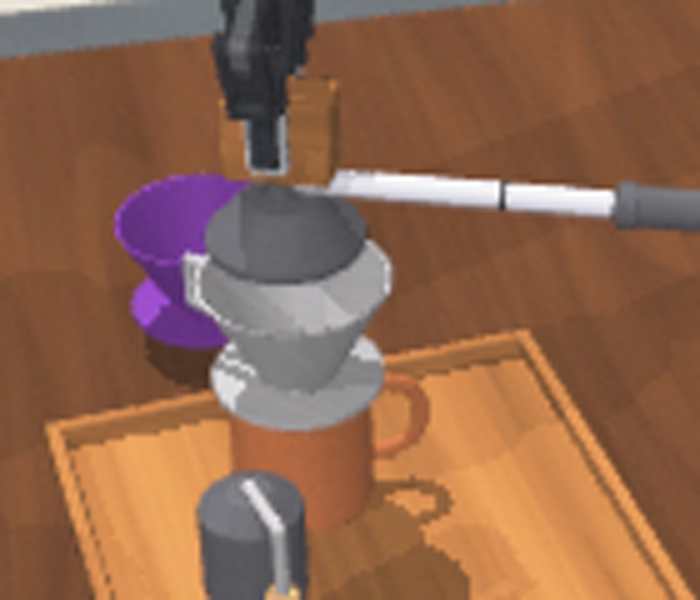

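```bash
python3 - <<'E'
from h import *
S=lambda u,v:(200+u/5-.5,130+v/5-.5)
# shade rim ellipse spans 205..367; bottom 283 -> compare with predicted
a=np.linspace(0,2*np.pi,90)
for nm,c,z,r in(("shade",(.474,.201),.190,.045),("drip",DR,.163,.056)):
    p=(proj("side",np.c_[c[0]+r*np.cos(a),c[1]+r*np.sin(a),0*a+z])-[200,130]+.5)*5
    print(nm,p.min(0),p.max(0))
robot.sign_off(); print(robot.get_state()["time"])
E
```

```text
shade [201.55936178 190.16447827] [365.03159803 281.41717876]
drip [192.74513571 220.20964367] [393.52581722 335.4345237 ]
the job is handed in; nothing more can be done
the job is handed in; nothing more can be done
```

I pinched the lamp handle with the button in, swung the short arm about 26° until it pointed at the grey dripper, and drew it out to the second stop. I handed the job in at about 12.4 s, still gripping with the button squeezed; no verdict was reported.

**Last checks:**
- **Arm length:** a further pull was stopped by force at the same place, 0.371 m from the pivot. The first ring sits 60 mm out from the sleeve mouth, so the boom is at about 0.12 m.
- **Button:** the finger opening is 35 mm, which means it is fully in.
- **Shade over dripper:** the shade is about 5 mm from the dripper's axis by my estimate, and its predicted outline matches the picture to within 1 pixel.
- **Tray:** in the side picture the dripper still stands upright on its mug and nothing I could see had moved. I did not check the carafe in that last picture, but it stood in place in the top view just before the final small pull.

**What disagreed:**
- The two cameras differed by 5 to 13 mm in y from my hand-read points. I used the top camera's values because the overlaid circles fitted them better.
- The arm angle read off the top image was 20.1° against the 21.8° I aimed for, which is within tolerance.
- The second ring was never visible itself. It would be right at the sleeve mouth.

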